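# Sweep the coat buttons into the button tray

### The job

Clear the tailor's cutting table: with your fingertips sweep the three loose coat buttons along the table top, through the open side of the wooden three-sided tray, until every button lies wholly inside it. Push them only, never pick one up, and leave the thread spool, the pattern weight and the shears where they are.

Things in the scene. Friction and masses are not known exactly. Their poses are not given: they have to be found in the camera images.
- tray: three-sided pale wooden tray fixed to the table, floor level with the table. Inside 120 mm deep (x), 150 mm wide (y); walls 10 mm thick, 24 mm high. Open over its whole width at its -x end (x = -60 mm); inner faces: back wall x = +60 mm, sides y = +-75 mm. Origin: centre of the inside, at table height. Its +x is the way in, world +y within 0.35 rad
- button1: a white four-hole coat button, a flat round disc 34 mm across and 8 mm thick, 12 to 19 g, loose, lying flat on the table; origin at the centre of its underside; it starts nearest the tray's open side
- button2: a white four-hole coat button, a flat round disc 34 mm across and 8 mm thick, 12 to 19 g, loose, lying flat on the table; origin at the centre of its underside; it starts between the other two
- button3: a white four-hole coat button, a flat round disc 34 mm across and 8 mm thick, 12 to 19 g, loose, lying flat on the table; origin at the centre of its underside; it starts farthest from the tray
- spool: bystander: an upright wooden thread spool 36 mm across and 45 mm tall, beyond the buttons as seen from the robot; origin at the centre of its underside
- weight: bystander: a steel pattern weight, a disc 60 mm across and 18 mm thick with a knob on top to 42 mm, between the robot and the buttons; origin at the centre of its underside
- shears: bystander: tailor's shears lying flat on the robot's right, about 230 mm long along their x (blades from x = 0 to +125 mm, black handle loops to x = -108 mm, +-51 mm wide in y), 15 mm high; origin at the pivot, at table height

How it is judged (in metres and radians):
At the end, for the whole second after the job is handed in: each of the three buttons rests within the tray's walls, its centre at least 15 mm inside the open side's edge line (2 mm of overhang forgiven), lying low (underside centre less than 11 mm up) and still (under 10 mm/s) (x of button1 in the frame of tray between -0.045 and 0.06 m and y of button1 in the frame of tray between -0.066 and 0.066 m and height (world z) of each of button1, button2, button3 below 0.011 m and linear speed of each of button1, button2, button3 below 0.01 m/s and x of button2 in the frame of tray between -0.045 and 0.06 m and y of button2 in the frame of tray between -0.066 and 0.066 m and x of button3 in the frame of tray between -0.045 and 0.06 m and y of button3 in the frame of tray between -0.066 and 0.066 m); the robot touches nothing.
It fails at once if a button is lifted off the table (its origin more than 12 mm up) (height (world z) of any of button1, button2, button3 above 0.012 m).
It fails at once if the spool is pushed more than 15 mm or tipped (distance of spool from where it was at the start of the episode above 0.015 m or angle between spool's own z axis and vertical above 0.3 rad).
It fails at once if the weight is pushed more than 15 mm or tipped (distance of weight from where it was at the start of the episode above 0.015 m or angle between weight's own z axis and vertical above 0.3 rad).
It fails at once if the shears is pushed more than 15 mm or tipped (distance of shears from where it was at the start of the episode above 0.015 m or angle between shears's own z axis and vertical above 0.3 rad).
It also fails if it takes over 72 s, if anything falls off the work surface, if the arm or the gripper's body presses on something with over 40 N, if the wrist force passes 120 N, or if a joint passes its speed limit or range.

### The arm

A 6-joint arm with a two-finger parallel gripper is mounted at the origin on the work surface. World frame = base frame: x ahead of the robot, y to its left, z up, the work surface at z = 0. Lengths are in mm, angles in rad, forces in N, time in s.
With the tool pointing down it reaches from about 350 to 775 mm from the base axis. Payload 7.3 kg.
Tool frame: the origin (TCP) lies at the very end of the fingers, on their centre line; the grasp point (between the pads) lies 19 mm behind it; z points along the fingers, y is the line along which they close (so a half turn about z gives the same grasp; the last joint's range is limited). The gripper opens to 92 mm and grips with 3 to 60 N. Pads are 19 mm wide; open, the fingers measure 130 mm over their backs; the gripper's body (75 mm by 190 mm) begins 47 mm behind the grasp point.
Start: joints at [-1.374, 0.342, 1.524, -0, 1.275, -0.146], TCP at [176.489, -494.466, 226.741] pointing down, gripper open.
Joint ranges: [-2.53, 2.53], [-0.77, 2.02], [0.04, 2.7], [-1, 4.14], [0.28, 2.66], [-3.11, 3.11]. Speed limits (rad/s): [2.57, 2.57, 3.14, 3.14, 3.14, 3.14].

### API

Orientations are given as [roll, pitch, yaw] about the fixed x, y, z axes, in that order (R = Rz(yaw) Ry(pitch) Rx(roll)).
In Python, from plant import bot gives the robot as it stands.
- The arm moves only by the tool apply_moves, never from a script. Its argument "motion" is text: rows parted by semicolons, each of 4 numbers parted by spaces: the shift along the tool's x, y, z in m, then the turn about the tool's z in degrees. A call has 1 to 8 rows; each row shifts and turns the commanded pose from where the row before left it, along the tool's axes as they then stand; what a row does not reach is not made up. A row lasts 1/8 s, in which the tool goes at most 62.5 mm and 10.7 degrees, less where a joint would pass 70% of its speed; a pose out of reach is approached as far as the arm can. A call with a gripper value outside its range is refused whole. "fingers" is the opening, from -1 (shut) to 1 (fully open), set as the call begins (left out, the last holds). The fingers move at their own pace and stop on an object; the grip force is fixed at half the most. Time passes only in rows, so rows that do not move let the fingers close. It gives the time, the measured TCP pose, the force, the opening and the grip force at its end, in the units of the state.
- bot.get_obs(): the state, without advancing time (a new reading comes with each control period).
- bot.capture(name): name is "scene" or "top" or "wrist"; returns a dict with "img" (480x640x3 uint8, blue, green, red), "range_z" (480x640 float32, mm along the optical axis (not along the pixel's ray), 0 where there is no reading), "fx", "fy", "cx", "cy" (pixels), "D" ([k1, k2, p1, p2, k3] as OpenCV has them; the pictures are not rectified), "world_from_camera" (4x4, takes a point from camera to world coordinates); the wrist camera has in their place "mount" (4x4, takes a point from camera to tool coordinates, whose origin is the TCP and whose axes are the flange's). Camera axes: x right, y down, z forward; pixel columns grow to the right and rows downward; lengths in mm; the calibration is good to about 2 mm. A picture is of the moment at which its call begins: read the wrist's pose just before it.
- bot.close_job(): hands the job in; it is judged then, once.
Trained networks look in a picture, given as the dict that the camera call returned (one of the last four; its "shot" number tells which), for a name from the list of things; names that differ only in an ending like _2 or _b are one class to them, and where a whole thing is asked for, a point or a joint stands for the part that bears it (a point fixed in the world has none). Each returns a list of dicts, best first, with "p" (0 to 1); they miss things now and then, are a little off and sometimes report something else, mostly with a low value. They report only what shows in the picture. A call takes as long as a camera call.
- bot.cut_out(picture, thing): "pixels" (480x640 bool, what is visible of it) and "point" ([column, row] in pixels, amid what is visible of it).
The state is a dict: "time": time; "joint_positions": joint angles; "dq": joint speeds; "tau": joint torques, N m; "tool_pos": TCP position; "tcp_rot": TCP orientation; "contact_force": force on the tool from outside, world axes, zero at the start; "moment": the same for the moment, N m; "grip_width": finger opening in mm; "finger_force": force on a finger pad.
Only numpy, scipy, OpenCV 4.12 (cv2) and the standard library are available. Lean on these libraries where they do the work, as an engineer would, in place of code of your own. Each camera call takes 0.05 s, during which the arm holds its last target. There are 200 camera calls.

## Working session

There is one attempt and no reset: what is moved stays moved. The work goes in short steps, Python scripts to look and compute and a tool call to move; the robot and the scene stay as the last step left them, time stands still between calls to the robot, and variables do not carry over. Pictures are saved under pics/ and viewed, at most 10 in all, crops included, and the job is handed in when it is done.

Besides the shell and the picture viewer there is one more tool, called after "Request:" as name(argument=value, ...) on one line, values as JSON. apply_moves: Moves the arm, as the interface text tells. Its arguments: {"type":"object","properties":{"motion":{"type":"string"},"fingers":{"type":"number"}},"required":["motion"]}

```bash
mkdir -p pics
cat > h.py <<'E'
import numpy as np, cv2
from plant import bot
def pts(c,mask):
    v,u=np.nonzero(mask&(c["range_z"]>0)); z=c["range_z"][v,u]
    K=np.array([[c["fx"],0,c["cx"]],[0,c["fy"],c["cy"]],[0,0,1]],float)
    n=cv2.undistortPoints(np.c_[u,v].astype(float)[:,None],K,np.array(c["D"],float))[:,0]
    P=np.c_[n*z[:,None],z,np.ones(len(z))]
    return (P@np.array(c["world_from_camera"]).T)[:,:3]
def look(names,cam="top"):
    c=bot.capture(cam)
    for n in names:
        for d in bot.cut_out(c,n)[:4]:
            if d["p"]<.25: continue
            P=pts(c,d["pixels"])
            if len(P)<5: continue
            print(n,round(d["p"],2),np.round(d["point"]),"med",np.round(np.median(P,0)),"mid",np.round((np.percentile(P,2,0)+np.percentile(P,98,0))/2),"ext",np.round(np.ptp(P,0)),len(P))
    return c
E
python3 - <<'E'
from h import *
o=bot.get_obs();print(o)
c=look(["button1","spool","weight","shears","tray"]);cv2.imwrite("pics/a.png",c["img"])
c=look(["button1","spool","weight","shears","tray"],"scene");cv2.imwrite("pics/b.png",c["img"])
E
```

```text
{'time': 0.0, 'joint_positions': array([-1.37395508e+00,  3.42701806e-01,  1.52504340e+00,  1.04955918e-05,
        1.27539319e+00, -1.46012316e-01]), 'dq': array([ 0.00248195, -0.00023034, -0.00085789, -0.0008639 , -0.0001305 ,
       -0.00085718]), 'tau': array([-4.74817516e-04, -4.31244600e+01, -2.44220763e+01,  7.14959647e-02,
        5.58614067e-02, -1.14956806e-04]), 'tool_pos': array([ 176.42769072, -494.0240368 ,  226.04661408]), 'tcp_rot': array([-3.14006482e+00, -2.34826157e-04,  3.42850319e-01]), 'contact_force': array([ 0.05207152, -0.18375682,  0.29693085]), 'moment': array([ 0.0058844 ,  0.03557898, -0.03773417]), 'finger_force': 0.0, 'grip_width': 91.79354449966856}
button1 0.56 [397. 211.] med [ 588. -225.    7.] mid [ 588. -225.    7.] ext [33. 31. 11.] 234
button1 0.55 [366. 224.] med [ 561. -158.    7.] mid [ 560. -159.    7.] ext [33. 32. 14.] 242
button1 0.53 [282. 278.] med [465.   7.   7.] mid [465.   6.   7.] ext [31. 31.  8.] 232
spool 0.69 [333. 175.] med [652. -99.  44.] mid [655. -99.  24.] ext [35. 35. 52.] 363
weight 0.55 [291. 333.] med [364.  -8.  19.]
[... 264 characters left out ...]
2. -156.    7.] mid [ 563. -157.    7.] ext [32. 31.  9.] 147
button1 0.52 [255. 231.] med [ 591. -225.    7.] mid [ 590. -225.    6.] ext [31. 39. 10.] 154
button1 0.46 [370. 265.] med [468.   7.   7.] mid [468.   6.   7.] ext [32. 32.  9.] 177
spool 0.92 [254. 276.] med [661. -92.  43.] mid [658. -99.  24.] ext [41. 36. 50.] 469
weight 0.78 [406. 239.] med [373.  -0.  19.] mid [367.  -5.  22.] ext [74. 69. 45.] 631
shears 0.65 [257. 155.] med [ 450. -432.    9.] mid [ 484. -447.    8.] ext [232. 102.  19.] 1012
shears 0.45 [465. 398.] med [522. 289.   2.] mid [523. 286.  12.] ext [212. 172.  33.] 9912
tray 0.76 [467. 401.] med [522. 289.   2.] mid [523. 286.  12.] ext [214. 168.  33.] 9884
```

View pics/a.png

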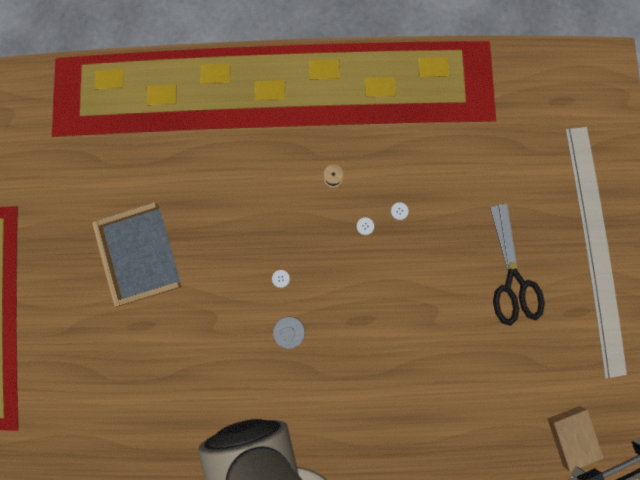

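Run:
```python
from h import *
for cam in ("top","scene"):
    c=bot.capture(cam); d=bot.cut_out(c,"tray")[0]
    P=pts(c,d["pixels"]); W=P[(P[:,2]>19)&(P[:,2]<28)][:,:2].astype(np.float32)
    r=cv2.minAreaRect(W); print(cam,len(W),r); print(cv2.boxPoints(r).round())
```

```text
top 1064 ((517.7637329101562, 285.1694641113281), (169.70359802246094, 130.17111206054688), 15.272982597351074)
[[419. 326.]
 [453. 200.]
 [617. 245.]
 [582. 370.]]
scene 2069 ((519.783447265625, 284.765380859375), (172.47425842285156, 129.856689453125), 15.645448684692383)
[[419. 324.]
 [454. 199.]
 [620. 245.]
 [585. 371.]]
```

The top view shows the buttons at (281,279), (365,226) and (400,211). The tray is at (137,254), open to the right. The spool at (333,175), weight at (289,333) and shears at (510,270) are all clear of the sweep lines. I'll push each button with a narrow two-finger cradle.

Request:
apply_moves(motion="0 0 0 -9.5; 0 0 0 -9.5; 0 0 0 -9.5; 0 0 0 -9.5; 0 0 0 -9.5; 0 0 0 -8.1; 0 0 0 0", fingers=-0.52)

```text
time: 1.68
tool_pos: [176.5, -494.5, 226.7]
tcp_rot: [3.142, 0.0, 1.312]
contact_force: [-0.1, 0.2, -0.6]
grip_width: 26.7
finger_force: 0.0
```

```bash
cat >> h.py <<'E'
def to(x,y,z):
    from scipy.spatial.transform import Rotation as R
    o=bot.get_obs(); r=R.from_euler("xyz",o["tcp_rot"])
    v=r.inv().apply(np.array([x,y,z])-o["tool_pos"])
    print("t",round(o["time"],2),"pos",o["tool_pos"].round(1),"rot",np.degrees(o["tcp_rot"]).round(2),"w",round(o["grip_width"],1),"shift mm",v.round(1))
E
python3 - <<'E'
from h import *
to(453,-37,60); to(453,-37,3.5)
E
```

```text
t 1.68 pos [ 176.5 -494.5  226.7] rot [180.     0.    75.17] w 26.7 shift mm [513.  150.2 166.7]
t 1.68 pos [ 176.5 -494.5  226.7] rot [180.     0.    75.17] w 26.7 shift mm [513.  150.2 223.2]
```

Request:
apply_moves(motion="0.055 0.016 0.01 0; 0.055 0.016 0.01 0; 0.055 0.016 0.01 0; 0.055 0.016 0.01 0; 0.055 0.016 0.01 0; 0.055 0.016 0.01 0; 0.055 0.016 0.01 0; 0.055 0.016 0.01 0")

```text
time: 2.68
tool_pos: [413.4, -100.0, 146.7]
tcp_rot: [3.14, 0.0, 1.31]
contact_force: [1.4, -0.4, 0.2]
grip_width: 22.1
finger_force: 0.0
```

Request:
apply_moves(motion="0.04 0.012 0.02 0; 0.033 0.01 0.02 0; 0 0 0.04 0; 0 0 0.035 0; 0 0 0 0")

```text
time: 3.3
tool_pos: [450.6, -36.1, 30.0]
tcp_rot: [-3.136, 0.0, 1.311]
contact_force: [-0.1, 0.0, -0.2]
grip_width: 22.0
finger_force: 0.0
```

Run:
```python
from h import *
to(453,-37,3.5)
```

```text
t 3.3 pos [450.6 -36.1  30. ] rot [-1.797e+02  1.000e-02  7.511e+01] w 22.0 shift mm [-0.2  2.7 26.5]
```

Request:
apply_moves(motion="0 0.0025 0.0265 0; 0 0 0 0; 0.01 0 0 0; 0.02 0 0 0; 0.025 0 0 0; 0.025 0 0 0; 0.025 0 0 0; 0.02 0 0 0")

```text
time: 4.3
tool_pos: [487.5, 85.2, 6.9]
tcp_rot: [3.139, -0.001, 1.313]
contact_force: [0.7, -0.3, -0.1]
grip_width: 22.0
finger_force: 0.0
```

Run:
```python
from h import *
c=look(["button1"]);cv2.imwrite("pics/c.png",c["img"][150:400,40:440])
to(543.3,302.2,3.5)
```

```text
button1 0.74 [395. 210.] med [ 587. -226.    7.] mid [ 588. -226.    4.] ext [36. 34. 15.] 259
button1 0.71 [364. 224.] med [ 560. -158.    7.] mid [ 561. -158.    7.] ext [31. 31. 12.] 230
t 4.4 pos [487.6  85.6   6.7] rot [ 1.7984e+02 -6.0000e-02  7.5350e+01] w 22.4 shift mm [223.6  -0.9   3.4]
```

View pics/c.png

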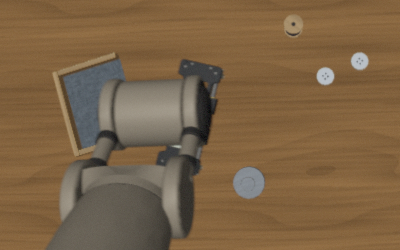

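The arm hides button 1 in the top view, and the tips sit a little high at 6.7 mm. I'll check with the scene camera.

Run:
```python
from h import *
c=look(["button1"],"scene");i=c["img"][180:480,250:640];cv2.imwrite("pics/d.png",cv2.resize(i,None,fx=2,fy=2))
```

```text
button1 0.8 [393. 310.] med [497. 112.   7.] mid [497. 112.   5.] ext [38. 32. 13.] 263
button1 0.6 [254. 231.] med [ 592. -223.    7.] mid [ 591. -225.    4.] ext [32. 42. 12.] 178
button1 0.58 [280. 240.] med [ 563. -157.    7.] mid [ 563. -157.    6.] ext [37. 31. 15.] 167
```

View pics/d.png

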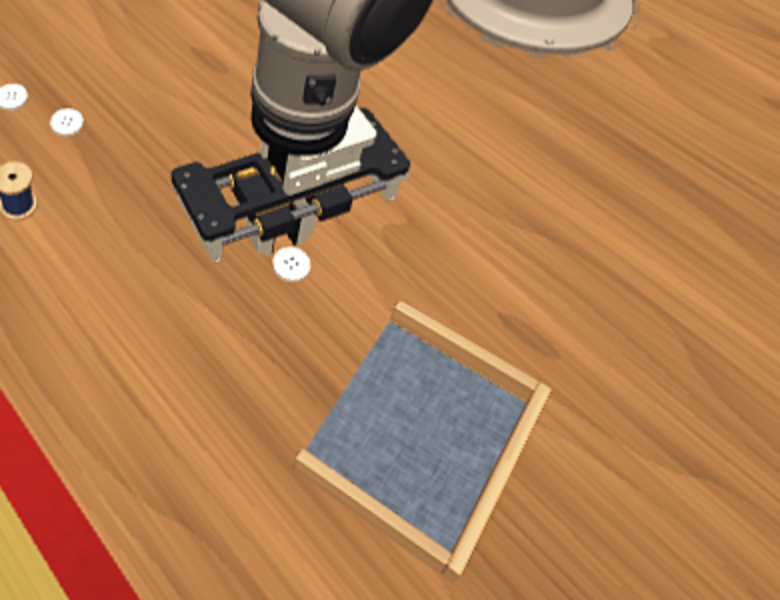

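Button 1 sits in the cradle at about (292,264), just ahead of the tips. Now I'll lower slightly and check the height of the gripper's side brackets.

Request:
apply_moves(motion="0 -0.001 0.0035 0; 0 0 0 0")

```text
time: 4.75
tool_pos: [485.1, 83.3, 1.5]
tcp_rot: [-3.141, 0.0, 1.312]
contact_force: [0.3, 0.0, 0.2]
grip_width: 21.9
finger_force: 0.0
```

Run:
```python
from h import *
c=bot.capture("scene");m=np.zeros((480,640),bool);m[296:312,348:364]=1;m[268:285,440:456]=1
P=pts(c,m);P=P[P[:,2]>12];print(P[np.argsort(P[:,2])][:12].round())
to(543.3,302.2,3)
```

```text
[[572.  69.  68.]
 [417. 130.  68.]
 [576.  84.  68.]
 [573.  74.  69.]
 [577.  86.  69.]
 [576.  82.  69.]
 [578.  90.  69.]
 [575.  78.  69.]
 [574.  98.  69.]
 [573.  97.  69.]
 [572.  98.  70.]
 [413. 140.  70.]]
t 4.8 pos [485.3  83.3   1.6] rot [-1.7997e+02  1.0000e-02  7.5180e+01] w 21.9 shift mm [ 2.264e+02  1.000e-01 -1.500e+00]
```

Request:
apply_moves(motion="0.01 0 -0.0015 0; 0.02 0 0 0; 0.03 0 0 0; 0.03 0 0 0; 0.03 0 0 0; 0.03 0 0 0; 0.02 0 0 0; 0.01 0 0 0")

```text
time: 5.8
tool_pos: [531.4, 259.3, 3.1]
tcp_rot: [3.141, -0.0, 1.314]
contact_force: [0.8, 0.4, -0.4]
grip_width: 21.9
finger_force: 0.1
```

Run:
```python
from h import *
look(["button1"],"scene"); to(543.3,302.2,3)
```

```text
button1 0.67 [452. 405.] med [541. 286.   7.] mid [539. 286.   6.] ext [36. 24. 12.] 274
button1 0.43 [281. 242.] med [ 563. -158.    7.] mid [ 563. -162.    5.] ext [33. 42. 12.] 176
button1 0.42 [257. 232.] med [ 591. -223.    7.] mid [ 591. -225.    7.] ext [32. 33.  8.] 142
t 5.9 pos [531.4 258.8   3.1] rot [ 1.7999e+02 -1.0000e-02  7.5300e+01] w 22.1 shift mm [45.   0.5  0.1]
```

Request:
apply_moves(motion="0.012 0 0 0; 0.015 0 0 0; 0.011 0 0 0; 0.006 0 0 0; 0 0 0 0; -0.02 0 0 0; -0.02 0 -0.02 0; 0 0 -0.06 0")

```text
time: 6.9
tool_pos: [529.8, 259.3, 80.9]
tcp_rot: [-3.135, 0.005, 1.311]
contact_force: [0.8, -0.4, 0.3]
grip_width: 22.0
finger_force: 0.0
```

Request:
apply_moves(motion="0 0 0 -9; 0 0 0 -9; 0 0 0 -4.6; -0.055 0 0 0; -0.055 0 0 0; -0.055 0 0 0; -0.055 0 0 0; 0 0 0 0")

```text
time: 7.9
tool_pos: [562.7, 39.9, 83.3]
tcp_rot: [3.141, 0.001, 1.702]
contact_force: [-0.0, 0.5, 0.2]
grip_width: 22.1
finger_force: 0.0
```

Run:
```python
from h import *
look(["button1"],"scene"); look(["button1"]); to(566.5,-191.5,40)
```

```text
button1 0.91 [467. 427.] med [551. 324.   8.] mid [550. 324.   8.] ext [33. 31.  9.] 404
button1 0.68 [282. 242.] med [ 562. -157.    7.] mid [ 562. -158.    6.] ext [30. 32.  9.] 146
button1 0.82 [398. 210.] med [ 588. -227.    7.] mid [ 588. -227.    5.] ext [34. 35. 16.] 241
button1 0.68 [364. 223.] med [ 562. -158.    7.] mid [ 561. -158.    7.] ext [30. 31. 12.] 207
button1 0.65 [119. 240.] med [548. 324.   7.] mid [548. 324.   7.] ext [32. 32. 11.] 210
t 8.1 pos [562.1  44.8  83.2] rot [-1.7998e+02 -1.0000e-02  9.7890e+01] w 21.9 shift mm [-234.7  -28.    43.1]
```

Request:
apply_moves(motion="-0.05 -0.006 0 0; -0.05 -0.006 0 0; -0.05 -0.006 0 0; -0.05 -0.006 0 0; -0.035 -0.004 0.01 0; 0 0 0.03 0; 0 0 0 0; 0 0 0 0")

```text
time: 9.1
tool_pos: [567.4, -191.6, 44.0]
tcp_rot: [3.141, 0.0, 1.71]
contact_force: [-0.5, 0.6, -0.2]
grip_width: 21.8
finger_force: 0.0
```

Run:
```python
from h import *
to(566.5,-191.5,3)
```

```text
t 9.1 pos [ 567.4 -191.6   44. ] rot [1.7997e+02 2.0000e-02 9.7950e+01] w 21.8 shift mm [ 0.2 -0.9 41. ]
```

Request:
apply_moves(motion="0 -0.001 0.03 0; 0 0 0.011 0; 0 0 0 0; 0.01 0 0 0; 0.02 0 0 0; 0.03 0 0 0; 0.03 0 0 0; 0.03 0 0 0")

```text
time: 10.1
tool_pos: [549.0, -71.9, 2.9]
tcp_rot: [3.141, 0.0, 1.708]
contact_force: [-0.3, 0.3, -0.5]
grip_width: 22.1
finger_force: 0.1
```

Request:
apply_moves(motion="0.03 0 0 0; 0.03 0 0 0; 0.03 0 0 0; 0.03 0 0 0; 0.03 0 0 0; 0.02 0 0 0; 0.01 0 0 0; 0 0 0 0")

```text
time: 11.1
tool_pos: [524.5, 105.1, 2.5]
tcp_rot: [3.141, 0.0, 1.709]
contact_force: [0.3, -1.5, -1.3]
grip_width: 21.9
finger_force: 0.0
```

Run:
```python
from h import *
look(["button1"],"scene"); to(499,287.7,3)
```

```text
button1 0.97 [467. 428.] med [550. 324.   8.] mid [550. 323.   6.] ext [33. 35. 13.] 465
button1 0.74 [256. 230.] med [ 591. -224.    7.] mid [ 591. -224.    6.] ext [31. 33. 10.] 143
button1 0.57 [392. 326.] med [525. 132.   7.] mid [529. 132.  38.] ext [54. 28. 76.] 246
t 11.2 pos [524.8 104.    2.3] rot [1.7999e+02 1.0000e-02 9.7840e+01] w 22.1 shift mm [185.5  -0.6  -0.7]
```

Request:
apply_moves(motion="0.01 0 -0.001 0; 0.02 0 0 0; 0.03 0 0 0; 0.03 0 0 0; 0.03 0 0 0; 0.03 0 0 0; 0.02 0 0 0; 0.012 0 0 0")

```text
time: 12.2
tool_pos: [499.8, 285.4, 3.1]
tcp_rot: [-3.141, 0.0, 1.708]
contact_force: [-0.2, -1.1, 0.2]
grip_width: 22.2
finger_force: 0.1
```

Request:
apply_moves(motion="0.002 0 0 0; 0 0 0 0; -0.02 0 0 0; -0.03 0 -0.02 0; 0 0 -0.06 0; -0.05 0 0 0; -0.06 0 0 0; -0.06 0 0 0")

```text
time: 13.2
tool_pos: [529.5, 65.3, 83.5]
tcp_rot: [3.141, 0.001, 1.707]
contact_force: [0.8, -0.1, 0.1]
grip_width: 22.0
finger_force: 0.0
```

Request:
apply_moves(motion="-0.06 0 0 0; -0.06 0 0 0; -0.06 0 0 0; -0.06 0 0 0; -0.03 0 0 0; 0 0 0 0; 0 0 0 0")

```text
time: 14.08
tool_pos: [565.5, -199.0, 83.0]
tcp_rot: [-3.141, -0.001, 1.706]
contact_force: [0.1, -0.1, 0.6]
grip_width: 21.6
finger_force: 0.0
```

Run:
```python
from h import *
look(["button1"],"scene"); look(["button1"]); to(594,-269.5,40)
```

```text
button1 0.73 [466. 426.] med [551. 323.   8.] mid [550. 323.   8.] ext [34. 32. 10.] 421
button1 0.64 [480. 400.] med [499. 309.   8.] mid [498. 309.   6.] ext [37. 32.  9.] 393
button1 0.46 [256. 232.] med [ 591. -223.    7.] mid [ 591. -225.    5.] ext [31. 33. 13.] 160
button1 0.67 [121. 242.] med [547. 324.   7.] mid [547. 325.   5.] ext [33. 36. 13.] 232
button1 0.51 [126. 264.] med [496. 309.   7.] mid [496. 308.   7.] ext [34. 35. 17.] 239
t 14.28 pos [ 566.4 -197.8   83.3] rot [-1.7999e+02 -1.0000e-02  9.7920e+01] w 22.0 shift mm [-74.8  17.4  43.3]
```

Request:
apply_moves(motion="-0.04 0.01 0 0.7; -0.035 0.009 0.03 0; 0 0 0.013 0; 0 0 0 0; 0 0 0 0")

```text
time: 14.9
tool_pos: [595.5, -269.6, 41.1]
tcp_rot: [3.141, 0.0, 1.697]
contact_force: [0.7, 0.5, -0.3]
grip_width: 22.1
finger_force: 0.0
```

Run:
```python
from h import *
to(595,-269.5,3)
```

```text
t 14.9 pos [ 595.5 -269.6   41.1] rot [1.7997e+02 2.0000e-02 9.7220e+01] w 22.1 shift mm [ 0.2 -0.5 38.1]
```

Request:
apply_moves(motion="0 -0.0005 0.03 0; 0 0 0.008 0; 0 0 0 0; 0.01 0 0 0; 0.02 0 0 0; 0.03 0 0 0; 0.03 0 0 0; 0.03 0 0 0")

```text
time: 15.9
tool_pos: [579.5, -149.5, 2.8]
tcp_rot: [3.141, 0.0, 1.696]
contact_force: [0.1, -0.4, -0.7]
grip_width: 22.2
finger_force: 0.1
```

Request:
apply_moves(motion="0.03 0 0 0; 0.03 0 0 0; 0.03 0 0 0; 0.03 0 0 0; 0.03 0 0 0; 0.03 0 0 0; 0.02 0 0 0; 0.01 0 0 0")

```text
time: 16.9
tool_pos: [553.4, 58.1, 2.5]
tcp_rot: [3.141, 0.0, 1.697]
contact_force: [-0.7, 0.4, -0.0]
grip_width: 22.2
finger_force: 0.1
```

Run:
```python
from h import *
look(["button1"],"scene"); to(529,254,3)
```

```text
button1 0.75 [468. 428.] med [550. 324.   8.] mid [550. 324.   8.] ext [33. 33. 12.] 427
button1 0.66 [480. 403.] med [499. 310.   8.] mid [498. 310.   6.] ext [38. 32. 11.] 400
button1 0.61 [360. 319.] med [553.  82.   7.] mid [552.  83.   7.] ext [34. 30.  9.] 236
t 17.0 pos [553.5  57.5   2.4] rot [179.99   0.    97.21] w 22.1 shift mm [198.    0.3  -0.6]
```

Request:
apply_moves(motion="0.015 0 -0.0006 0; 0.025 0 0 0; 0.03 0 0 0; 0.03 0 0 0; 0.03 0 0 0; 0.03 0 0 0; 0.022 0 0 0; 0.014 0 0 0")

```text
time: 18.0
tool_pos: [529.1, 252.1, 2.7]
tcp_rot: [-3.142, 0.0, 1.696]
contact_force: [0.1, -0.0, -1.3]
grip_width: 22.3
finger_force: 0.1
```

Request:
apply_moves(motion="0.002 0 0 0; 0 0 0 0; -0.02 0 0 0; -0.03 0 -0.02 0; 0 0 -0.06 0; -0.05 0 0 0; -0.06 0 0 0; -0.06 0 0 0")

```text
time: 19.0
tool_pos: [556.2, 31.3, 83.1]
tcp_rot: [3.141, 0.001, 1.695]
contact_force: [0.0, 0.6, -0.4]
grip_width: 22.2
finger_force: 0.0
```

Request:
apply_moves(motion="-0.05 0 -0.02 0; -0.03 0 0 0; 0 0 0 0; 0 0 0 0")

```text
time: 19.5
tool_pos: [565.6, -44.9, 102.5]
tcp_rot: [-3.141, -0.0, 1.694]
contact_force: [-0.3, 1.0, -0.5]
grip_width: 22.1
finger_force: 0.0
```

Run:
```python
from h import *
T=lambda p:((p-[520,280])@np.array([[-.266,.964],[-.964,-.266]]).T).round()
for cam in ("scene","top"):
    c=look(["button1","spool","weight","shears"],cam)
    for d in bot.cut_out(c,"button1")[:3]: print("tray frame",T(np.median(pts(c,d["pixels"]),0)[:2]))
cv2.imwrite("pics/e.png",c["img"]); print(bot.get_obs()["contact_force"])
```

```text
button1 0.96 [481. 400.] med [499. 309.   7.] mid [499. 309.   6.] ext [34. 34. 12.] 406
button1 0.78 [465. 427.] med [551. 324.   8.] mid [550. 324.   7.] ext [33. 33. 12.] 431
button1 0.77 [454. 395.] med [528. 277.   7.] mid [529. 277.   7.] ext [32. 32. 10.] 358
spool 0.6 [255. 278.] med [660. -92.  41.] mid [ 656. -104.   23.] ext [53. 75. 49.] 499
weight 0.65 [405. 238.] med [374.  -0.  19.] mid [369.  -6.  22.] ext [57. 69. 45.] 622
shears 0.89 [256. 160.] med [ 464. -433.    9.] mid [ 488. -450.    8.] ext [222.  99.  20.] 901
tray frame [33. 12.]
tray frame [ 34. -41.]
tray frame [-5. -7.]
button1 0.72 [126. 264.] med [496. 309.   7.] mid [497. 309.   5.] ext [36. 33. 15.] 248
button1 0.63 [120. 241.] med [548. 324.   7.] mid [549. 324.   7.] ext [32. 34.  8.] 224
button1 0.57 [139. 252.] med [527. 278.   6.] mid [526. 278.   5.] ext [36. 38. 15.] 280
shears 0.9 [507. 283.] med [ 444. -435.   10.] mid [ 479. -449.    8.] ext [232.  99.  24.] 2075
tray frame [34. 15.]
tray frame [ 35. -39.]
tray frame [-4. -6.]
[ 0.5295082   0.07973729 -0.11825714]
```

View pics/e.png

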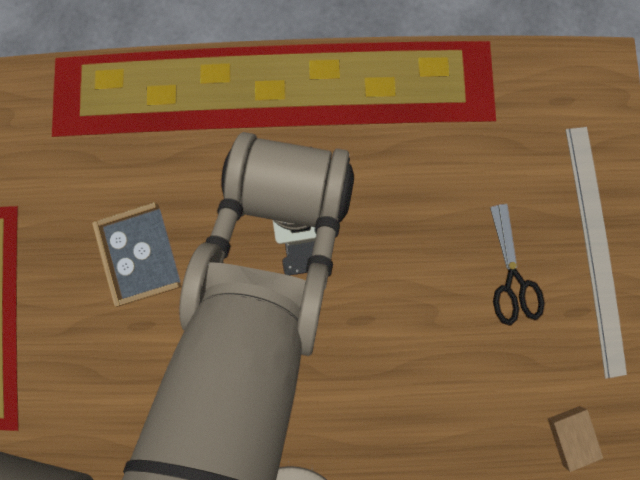

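All three buttons lie inside the tray, at (119,240), (125,266) and (141,251), and the arm is clear of everything. The bystanders haven't moved.

```bash
python3 -c "
from plant import bot
print(bot.close_job())"
```

```text
the job is handed in; nothing more can be done
None
```

All three buttons were swept into the tray, each measuring well inside its limits, with the spool, weight and shears left in place; the job was handed in at about 20 s, and no verdict was returned.

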